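# Close up the container row on the kitchen rack

## Task

Tidy the row on the white rack by pushing only: slide the green-lidded and the orange-lidded container back until both stand squarely flush against the back rail, and along it to the left until the row is closed up, one container flush against the end stop and the other flush against its neighbour (either may be at the stop). Do not lift, tip or carry anything, and leave the grinder, jar, spoon, mug and blue stack where they are.

Things in the scene. Friction and masses are not known exactly. Their poses are not given: they have to be found in the camera images.
- rack: Low white shelf rack, fixed on the worktop. Its board is 12 mm thick, spanning x -150 to +140 and y -330 to +240 mm about the origin, which lies on the worktop under the board; z up, +x away from the robot to the back rail, +y to the robot's left, to the end stop. A container flush with the rail has its origin at x = +80 mm; flush with the end stop, at y = +170; the next against it, at y = +70.
- back_rail (a point): Point at the foot of the back rail's front face, at rack x = +130, y = 0, z = +12 mm. The rail is a white upright sheet 6 mm thick along the rack's y, with a thin steel trim wire on top, 62 mm above the worktop.
- end_stop (a point): Point at the foot of the end stop's inner face, at rack x = 0, y = +220, z = +12 mm. The stop is a like upright sheet along the rack's x, of the same height, meeting the back rail in the far left corner.
- green_box: Square plastic food container with a green snap lid, loose, 100 x 100 mm footprint, 62 mm high, about 0.3 to 0.6 kg, too wide to pinch. Starts standing on the rack's board. Origin: centre of its underside; z up, x and y square to its sides. At the start its x axis is within 0.3 rad of the rack's x axis.
- orange_box: Square plastic food container with an orange snap lid, loose, 100 x 100 mm footprint, 62 mm high, about 0.3 to 0.6 kg, too wide to pinch. Starts standing on the rack's board. Origin: centre of its underside; z up, x and y square to its sides. At the start its x axis is within 0.3 rad of the rack's x axis.
- grinder: Bystander: glass pepper grinder with a steel top, 50 mm across, 130 mm high, standing on the right-hand end of the rack's board. Origin: centre of its underside.
- spice_jar: Bystander: small spice jar with a red cap, 42 mm across, 70 mm high, standing on the right-hand end of the board near the back rail. Origin: centre of its underside.
- spoon: Bystander: bamboo spoon, 260 mm long, lying on the worktop to the left of the rack. Origin: under its middle; x along the spoon.
- stack_low: Bystander: blue-lidded container like the others, 100 x 100 x 62 mm, on the worktop to the right of the rack, lower of a stack of two. Origin: centre of its underside.
- stack_top: Bystander: blue-lidded container, upper of the stack of two, 100 x 100 x 62 mm; the stack is 124 mm high. Origin: centre of its underside.
- mug: Bystander: blue mug, 80 mm across, 90 mm high, on the worktop to the left. Origin: centre of its underside.
Not all that is in view belongs to the job. There is more than one size of the orange_box; the job needs the smallest.

How it is judged (in metres and radians):
At the end, for the whole second after the job is handed in: Both containers stand upright on the board, at rest, within 6 mm of the back rail and within 0.06 rad of square to it; one of them is within 6 mm of the end stop and their centres are at most 107 mm apart (a gap of at most about 7 mm) (x of green_box in the frame of rack between 0.074 and 0.086 m and z of each of green_box, orange_box in the frame of rack below 0.018 m and angle between each of green_box, orange_box's own z axis and vertical below 0.05 rad and angle between the x axis of each of green_box, orange_box and the x axis of rack, either way round below 0.06 rad and linear speed of each of green_box, orange_box below 0.01 m/s and x of orange_box in the frame of rack between 0.074 and 0.086 m and distance between green_box and orange_box below 0.107 m and y of any of green_box, orange_box in the frame of rack above 0.164 m); the robot touches nothing.
It fails at once if the green-lidded container is lifted or tipped (z of green_box in the frame of rack above 0.027 m or angle between green_box's own z axis and vertical above 0.2 rad).
It fails at once if the orange-lidded container is lifted or tipped (z of orange_box in the frame of rack above 0.027 m or angle between orange_box's own z axis and vertical above 0.2 rad).
It fails at once if the grinder or the spice jar is shifted (20 mm) or tipped (distance of any of grinder, spice_jar from where it was at the start of the episode above 0.02 m or angle between any of grinder, spice_jar's own z axis and vertical above 0.25 rad).
It fails at once if the spoon (30 mm) or the mug (20 mm) is shifted, or the mug tipped (distance of spoon from where it was at the start of the episode above 0.03 m or distance of mug from where it was at the start of the episode above 0.02 m or angle between mug's own z axis and vertical above 0.25 rad).
It fails at once if the blue stack is shifted (20 mm) (distance of any of stack_low, stack_top from where it was at the start of the episode above 0.02 m).
It also fails if it takes over 72 s, if anything falls off the work surface, if the arm or the gripper's body presses on something with over 40 N, if the wrist force passes 120 N, or if a joint passes its speed limit or range.

## Robot

A 7-joint arm with a two-finger parallel gripper is mounted at the origin on the work surface. World frame = base frame: x ahead of the robot, y to its left, z up, the work surface at z = 0. Lengths are in m, angles in degrees, forces in N, time in s.
With the tool pointing down it reaches from about 0.425 to 0.875 m from the base axis. Payload 4.7 kg.
Tool frame: the origin (TCP) lies at the very end of the fingers, on their centre line; the grasp point (between the pads) lies 19 mm behind it (env.grasp_offset is the distance from the TCP to the grasp point, in m); z points along the fingers, y is the line along which they close (so a half turn about z gives the same grasp; the last joint's range is limited). The gripper opens to 87 mm and grips with 3 to 60 N. Pads are 19 mm wide; open, the fingers measure 117 mm over their backs; the gripper's body (75 mm by 190 mm) begins 51 mm behind the grasp point.
Start: joints at [-68.119, 18.392, -4.016, 83.108, 1.295, 78.541, -3.26], TCP at [0.234, 0.607, 0.223] pointing down, gripper open.
Joint ranges: [-163.93, 163.93], [-17.29, 119.83], [-79.2, 71.16], [3.27, 140.29], [-89.18, 269.18], [5.43, 117.66], [-154.24, 154.24]. Speed limits (degrees/s): [147.25, 147.25, 180, 180, 180, 180, 180].

## Interface

Orientations are given as [roll, pitch, yaw] about the fixed x, y, z axes, in that order (R = Rz(yaw) Ry(pitch) Rx(roll)).
In Python, from cell import env gives the robot as it stands. The module is installed in compiled form; this text tells all that it offers.
- The arm moves only by the tool drive_tool, never from a script. Its argument "moves" is one flat list of numbers, 5 for each row, row after row: the shift along the tool's x, y, z in units of 40 mm (1.0 is 40 mm), then the turn about the tool's z in units of 10 degrees (1.0 is 10 degrees), then the finger opening in mm, from 0 to 87. A call has 1 to 5 rows; each row is the pose to reach, as a shift and turn from the pose commanded when the call began, along the tool's axes at that moment; what a row does not reach only later rows make up. A row lasts 1/8 s, in which the tool goes at most 62.5 mm and 10.7 degrees, less where a joint would pass 70% of its speed; a pose out of reach is approached as far as the arm can. A call with a gripper value outside its range is refused whole. The fingers move at their own pace and stop on an object; "squeeze" is the grip in N (left out, the last holds). Time passes only in rows, so rows that repeat a pose let the fingers close. It gives the time, the measured TCP pose, the force, the opening and the grip force at its end, in the units of the state.
- env.get_obs(): the state, without advancing time (a new reading comes with each control period).
- env.read_camera(name): name is "side" or "top" or "wrist"; returns (picture, depth): 480x640x3 uint8, red, green, blue; 480x640 float32, m along the optical axis (not along the pixel's ray), 0 where there is no reading.
- env.camera_model(name): a dict with "K" (3x3 intrinsics, pixels), "k1" (the pictures are not rectified: a ray, as slopes to the right and down, at radius r is drawn at 1 + k1 r^2 times it, then the intrinsics apply), "rvec" (rotation vector, rad) and "tvec" (3), from world to camera coordinates, as OpenCV has them; the wrist camera has in their place "tool_from_camera" (4x4, takes a point from camera to tool coordinates, whose origin is the TCP and whose axes are the flange's). Camera axes: x right, y down, z forward; pixel columns grow to the right and rows downward; lengths in m; the calibration is good to about 2 mm. A picture is of the moment at which its call begins: read the wrist's pose just before it. camera_model takes no time and is no camera call.
- env.sign_off(): hands the job in; it is judged then, once.
The state is a dict: "time_s": time; "qpos": joint angles; "joint_velocities": joint speeds; "effort": joint torques, N m; "tool_pos": TCP position; "tool_rot": TCP orientation; "force": force on the tool from outside, world axes, zero at the start; "wrist_torque": the same for the moment, N m; "grip_width": finger opening in m; "grasp_force": force on a finger pad.
Only numpy, scipy, OpenCV 4.12 (cv2) and the standard library are available. Lean on these libraries where they do the work, as an engineer would, in place of code of your own. Each camera call takes 0.05 s, during which the arm holds its last target. There are 200 camera calls.

## Working session

There is one attempt and no reset: what is moved stays moved. The work goes in short steps, Python scripts to look and compute and a tool call to move; the robot and the scene stay as the last step left them, time stands still between calls to the robot, and variables do not carry over. Pictures are saved under pics/ and viewed, at most 10 in all, crops included, and the job is handed in when it is done.

Besides the shell and the picture viewer there is one more tool, called after "Emit:" as name(argument=value, ...) on one line, values as JSON. drive_tool: Moves the arm, as the interface text tells. Its arguments: {"type":"object","properties":{"moves":{"type":"array","items":{"type":"number"}},"squeeze":{"type":"number"}},"required":["moves"]}

```bash
mkdir -p pics; cat > h.py <<'E'
import numpy as np, cv2
from scipy.spatial.transform import Rotation as R
from cell import env
def cam(n):
    o=env.get_obs(); m=env.camera_model(n); p,d=env.read_camera(n)
    K=np.array(m["K"],float)
    if n=="wrist":
        T=np.eye(4);T[:3,:3]=R.from_euler('xyz',o["tool_rot"],degrees=True).as_matrix();T[:3,3]=o["tool_pos"]
        T=T@np.array(m["tool_from_camera"])
    else:
        Rm=cv2.Rodrigues(np.array(m["rvec"],float))[0];T=np.eye(4);T[:3,:3]=Rm.T;T[:3,3]=-Rm.T@np.array(m["tvec"],float).ravel()
    return p,d,K,m["k1"],T
def rays(uv,K,k1):
    uv=np.atleast_2d(uv).astype(float); s=(uv-[K[0,2],K[1,2]])/[K[0,0],K[1,1]]
    q=s.copy()
    for _ in range(20): q=s/(1+k1*(q**2).sum(1,keepdims=True))
    return np.c_[q,np.ones(len(q))]
def onplane(uv,K,k1,T,z):
    r=rays(uv,K,k1)@T[:3,:3].T; c=T[:3,3]
    return c+r*((z-c[2])/r[:,2])[:,None]
def bydepth(uv,d,K,k1,T):
    uv=np.atleast_2d(uv); r=rays(uv,K,k1); z=d[uv[:,1].astype(int),uv[:,0].astype(int)]
    return (r*z[:,None])@T[:3,:3].T+T[:3,3]
E
python3 - <<'E'
from h import *
o=env.get_obs(); print(o["tool_pos"],o["tool_rot"],o["force"])
for n in("top","side"):
    p,d,K,k1,T=cam(n); cv2.imwrite(f"pics/{n}0.png",p[...,::-1]); np.savez(f"{n}0.npz",p=p,d=d,K=K,k1=k1,T=T); print(n,T[:3,3].round(3),T[:3,2].round(2))
E
```

```text
[0.23355895 0.60601222 0.22145451] [-1.79891656e+02  5.49555829e-03  1.58929733e+02] [-0.41583124  0.57083443 -0.4889397 ]
top [ 0.342 -0.077  1.794] [ 0.07  0.   -1.  ]
side [ 0.194 -1.041  1.231] [ 0.19  0.63 -0.75]
```

View pics/top0.png

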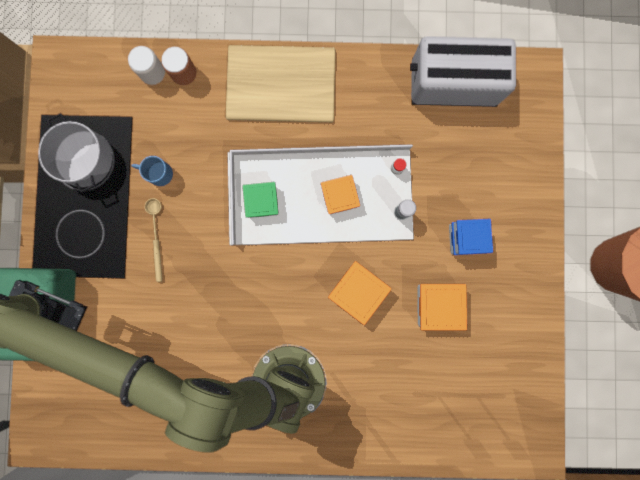

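View pics/side0.png

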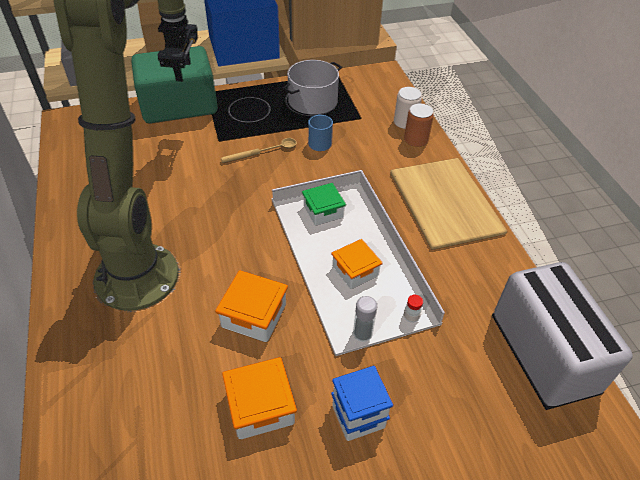

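The top view shows the rack at about (230–412, 148–243). Green sits at (261,200) and the small orange at (341,195) on it. The grinder is at (405,210), the jar at (400,166), and the two larger orange boxes are off the rack. The side view agrees.

```bash
cat >> h.py <<'E'
def lids(p,K,k1,T,z=0.074,roi=None):
    hsv=cv2.cvtColor(p,cv2.COLOR_RGB2HSV); out={}
    for n,lo,hi in(("green",(50,120,60),(80,255,255)),("orange",(8,170,120),(20,255,255))):
        m=cv2.inRange(hsv,lo,hi)
        if roi: w=np.zeros_like(m);w[roi[1]:roi[3],roi[0]:roi[2]]=1;m*=w
        cs=cv2.findContours(m,cv2.RETR_EXTERNAL,cv2.CHAIN_APPROX_NONE)[0]
        if not cs: continue
        c=max(cs,key=cv2.contourArea)
        P=onplane(c[:,0],K,k1,T,z)[:,:2]
        r=cv2.minAreaRect((P*1000).astype(np.float32)); out[n]=r
    return out
E
python3 - <<'E'
from h import *
D=np.load("top0.npz");p,d,K,k1,T=[D[k] for k in("p","d","K","k1","T")]
hsv=cv2.cvtColor(p,cv2.COLOR_RGB2HSV)
for n,r in lids(p,K,k1,T,roi=(225,140,415,250)).items(): print(n,np.round(r[0],1),np.round(r[1],1),round(r[2],1))
w=(hsv[...,1]<45)&(hsv[...,2]>150)
g=p.astype(float)[...,2]  # blue channel: wood dark, board bright
# front edge: per column max gradient near rows 235-250
def sub(prof,lo):  # subpixel edge
    e=np.abs(np.diff(prof)); i=e.argmax(); s=slice(max(i-1,0),i+2); return lo+(np.arange(len(e))[s]*e[s]).sum()/e[s].sum()+.5
fe=np.array([(u,sub(g[234:252,u],234)) for u in range(240,400,2)])
re=np.array([(sub(g[v,405:420],405),v) for v in range(160,236,2) if not 195<v<222])
le=np.array([(sub(g[v,222:237],222),v) for v in range(155,240,2)])
def fit(uv,z):
    P=onplane(uv,K,k1,T,z)[:,:2].astype(np.float32)
    l=cv2.fitLine(P,cv2.DIST_HUBER,0,.001,.001).ravel(); nrm=np.array([-l[1],l[0]]); print(l.round(4),"rms",np.std((P-l[2:])@nrm).round(4)); return l
f=fit(fe,.012); r=fit(re,.012); l=fit(le,.062)
a=np.arctan2(f[1],f[0]); a=(a+np.pi)%np.pi  # direction of rack y
yv=np.array([np.cos(a),np.sin(a)]); xv=np.array([yv[1],-yv[0]])
print("yaw rack deg",np.degrees(np.arctan2(xv[1],xv[0])))
# origin: front x=-150, right y=-330
O=xv*(f[2:]@xv+.150)+yv*(r[2:]@yv+.330); print("O",O, "left edge y", (l[2:]-O)@yv)
for n,q in lids(p,K,k1,T,roi=(225,140,415,250)).items():
    c=np.array(q[0])/1000-O; print(n,"rack xy",c@xv,c@yv)
# rail top: highest points by depth
uu,vv=np.meshgrid(np.arange(228,415),np.arange(140,165)); uv=np.c_[uu.ravel(),vv.ravel()]; P=bydepth(uv,d,K,k1,T); k=(P[:,2]>.05)&(P[:,2]<.07); q=P[k][:,:2]-O; x=q@xv; print("rail x pct",np.percentile(x,[5,50,95]))
hs=[(n,onplane([u],K,k1,T,z)[0,:2]) for n,u,z in(("grinder",(406,209),.13),("jar",(400,165),.07),("mug",(154,170),.09),("spoontop",(153,207),.01))]
for n,c in hs: print(n,c.round(3),((c-O)@xv).round(3),((c-O)@yv).round(3))
E
```

```text
green [550.5  97.4] [94.1 93.9] 7.1
orange [ 525.  -143.6] [3. 0.] 91.4
[ 0.0558 -0.9984  0.4341 -0.1287] rms 0.0004
[ 0.9985  0.0554  0.5567 -0.3663] rms 0.0027
[0.9985 0.0549 0.5635 0.197 ] rms 0.0004
yaw rack deg 3.1999185
O [ 0.579052   -0.03455418] left edge y 0.2321069
green rack xy -0.021188458746194152 0.1333401277977468
orange rack xy -0.06004812975054803 -0.10589516471232636
rail x pct [0.12113004 0.13214272 0.13649678]
grinder [ 0.527 -0.331] -0.069 -0.293
jar [ 0.666 -0.32 ] 0.071 -0.29
mug [0.629 0.416] 0.075 0.447
spoontop [0.527 0.437] -0.026 0.474
```

```bash
cat >> h.py <<'E'
O=np.array([.5791,-.0346]);A=np.radians(3.2);XV=np.array([np.cos(A),np.sin(A)]);YV=np.array([-np.sin(A),np.cos(A)])
def rack(p): p=np.asarray(p)[:2]-O; return np.round(1000*np.array([p@XV,p@YV]),1)
def plan(goal,yaw,z,o=None):  # goal rack mm, tool yaw world deg -> move units
    o=o or env.get_obs(); Rt=R.from_euler('xyz',o["tool_rot"],degrees=True).as_matrix()
    g=np.r_[O+XV*goal[0]/1e3+YV*goal[1]/1e3,z]; s=Rt.T@(g-o["tool_pos"])/.04
    t=-((yaw-o["tool_rot"][2]+180)%360-180)/10; return np.round(s,2),round(t,2)
def show():
    o=env.get_obs(); print("t",round(o["time_s"],2),"rack",rack(o["tool_pos"]),"z",round(o["tool_pos"][2],4),"rot",np.round(o["tool_rot"],1),"F",np.round(o["force"],1))
E
python3 - <<'E'
from h import *
D=np.load("top0.npz");p,d,K,k1,T=[D[k] for k in("p","d","K","k1","T")]
hsv=cv2.cvtColor(p,cv2.COLOR_RGB2HSV); print(hsv[195,335:348:4].tolist())
m=cv2.inRange(hsv,(8,150,100),(24,255,255));m[:, :300]=0;m[:,375:]=0;m[:165]=0;m[225:]=0
cs=cv2.findContours(m,0,cv2.CHAIN_APPROX_NONE)[0]
c=max(cs,key=cv2.contourArea);P=onplane(c[:,0],K,k1,T,.074)[:,:2];r=cv2.minAreaRect((P*1000).astype(np.float32));print(r,rack(np.array(r[0])/1000))
r=lids(p,K,k1,T,roi=(225,140,415,250))["green"];print(r, rack(np.array(r[0])/1000))
show(); print(plan((-120,133),183.2,.13)); print(env.get_obs()["qpos"])
E
```

```text
[[17, 163, 227], [16, 161, 228], [17, 164, 228], [17, 161, 228]]
((571.84912109375, -141.31265258789062), (95.15122985839844, 96.0195541381836), 15.571571350097656) [ -13.2 -106.1]
((550.4534912109375, 97.39530944824219), (94.07929229736328, 93.87274169921875), 7.077305793762207) [-21.2 133.4]
t 0.1 rack [-309.2  658.9] z 0.2216 rot [-179.9    0.   158.9] F [-0.5  0.8 -0.7]
(array([ -9.72, -10.04,   2.31]), np.float64(-2.43))
[-68.11760358  18.43708382  -4.01496439  83.1662452    1.29649405
  78.54230997  -3.26004165]
```

Emit:
drive_tool(moves=[-1.0,-1.0,0.2,-0.5,50,-2.0,-2.0,0.4,-1.0,50,-3.0,-3.1,0.7,-1.5,50,-4.0,-4.1,0.9,-2.0,50,-5.0,-5.1,1.1,-2.43,50], squeeze=20)

```text
time_s: 0.72
tool_pos: [0.3474, 0.3422, 0.178]
tool_rot: [-180.0, -0.0, -176.6]
force: [0.2, -0.6, 0.7]
grip_width: 0.0519
grasp_force: 0.0
```

```bash
python3 -c "
from h import *
show(); print(plan((-115,133),183.2,.09)); print(env.get_obs()['qpos'].round(1))"
```

```text
t 0.72 rack [-210.3  389.1] z 0.178 rot [-180.    -0.  -176.6] F [ 0.2 -0.6  0.7]
(array([-2.36, -6.41,  2.2 ]), np.float64(0.02))
[-50.6   0.3   2.9 109.1  -0.   70.6  45.7]
```

Emit:
drive_tool(moves=[-0.5,-1.3,0.3,0,50,-1.0,-2.6,0.7,0,50,-1.5,-3.9,1.1,0,50,-2.0,-5.2,1.6,0,50,-2.36,-6.4,2.2,0,50])

```text
time_s: 1.35
tool_pos: [0.4565, 0.0921, 0.0902]
tool_rot: [180.0, 0.1, -176.8]
force: [0.6, 0.6, 0.1]
grip_width: 0.0499
grasp_force: 0.0
```

```bash
python3 -c "
from h import *
show(); print(plan((-115,133),183.2,.03)); print(env.get_obs()['qpos'].round(1))"
```

```text
t 1.35 rack [-115.3  133.4] z 0.0902 rot [ 1.800e+02  1.000e-01 -1.768e+02] F [0.6 0.6 0.1]
(array([-0.01, -0.01,  1.51]), np.float64(-0.0))
[-34.1   2.1  19.9 118.3  -0.8  59.7  79.4]
```

Emit:
drive_tool(moves=[0,0,0.8,0,50,0,0,1.5,0,50,-0.5,0,1.5,0,50,-0.9,0,1.5,0,50,-1.3,0,1.5,0,50])

```text
time_s: 1.98
tool_pos: [0.5074, 0.0971, 0.0303]
tool_rot: [180.0, -0.1, -176.8]
force: [-3.2, -0.6, 0.0]
grip_width: 0.0498
grasp_force: 1.6
```

Emit:
drive_tool(moves=[-0.4,0,0,0,50,-0.8,0,0,0,50,-1.2,0,0,0,50,-1.5,0,0,0,50,-1.7,0,0,0,50])

```text
time_s: 2.6
tool_pos: [0.5757, 0.1007, 0.0305]
tool_rot: [-180.0, -0.1, -176.8]
force: [-3.6, -1.1, 1.2]
grip_width: 0.0503
grasp_force: 1.8
```

```bash
cat > m.py <<'E'
from h import *
import sys
def look(name=None):
    p,d,K,k1,T=cam("top")
    hsv=cv2.cvtColor(p,cv2.COLOR_RGB2HSV)
    for n,lo,hi in(("green",(50,120,60),(80,255,255)),("orange",(8,150,100),(24,255,255))):
        m=cv2.inRange(hsv,lo,hi);m[:145]=0;m[242:]=0;m[:,:228]=0;m[:,412:]=0
        c=max(cv2.findContours(m,0,cv2.CHAIN_APPROX_NONE)[0],key=cv2.contourArea)
        r=cv2.minAreaRect((onplane(c[:,0],K,k1,T,.074)[:,:2]*1000).astype(np.float32))
        print(n,rack(np.array(r[0])/1000),np.round(r[1],0),"yaw",round((r[2]-3.2+45)%90-45,1))
    if name: cv2.imwrite(f"pics/{name}.png",p[...,::-1])
if __name__=="__main__": show(); look(sys.argv[1] if len(sys.argv)>1 else None)
E
python3 m.py g1
```

```text
t 2.6 rack [  4.2 135.3] z 0.0305 rot [-1.800e+02 -1.000e-01 -1.768e+02] F [-3.6 -1.1  1.2]
green [ 81.2 102.4] [62. 37.] yaw 4.2
orange [ -13.2 -106.2] [95. 96.] yaw 12.4
```

Emit:
drive_tool(moves=[-0.1,0,0,0,50,-0.2,0,0,0,50,-0.3,0,0,0,50,-0.4,0,0,0,50,-0.4,0,0,0,50])

```text
time_s: 3.28
tool_pos: [0.591, 0.1017, 0.0306]
tool_rot: [180.0, -0.1, -176.8]
force: [-5.4, 0.4, 3.5]
grip_width: 0.0501
grasp_force: 2.8
```

Emit:
drive_tool(moves=[-0.05,0,0,0,50,-0.1,0,0,0,50,-0.15,0,0,0,50,-0.15,0,0,0,50])

```text
time_s: 3.78
tool_pos: [0.5906, 0.1018, 0.03]
tool_rot: [180.0, -0.9, -176.8]
force: [-22.5, -0.6, 15.7]
grip_width: 0.0501
grasp_force: 11.3
```

Emit:
drive_tool(moves=[1.0,0,0,0,50,2.2,0,0,0,50,3.4,0,0,0,50,3.4,-1.4,0,0,50,3.4,-2.8,0,0,50])

```text
time_s: 4.4
tool_pos: [0.4698, -0.0179, 0.0316]
tool_rot: [180.0, 0.3, -176.6]
force: [1.6, 0.4, -0.8]
grip_width: 0.0497
grasp_force: 0.0
```

Emit:
drive_tool(moves=[0,-1.0,0,0,50,0,-2.0,0,0,50,0,-3.1,0,0,50,0,-3.1,0,0,50])

```text
time_s: 4.9
tool_pos: [0.4764, -0.1461, 0.0314]
tool_rot: [-179.8, 0.2, -177.1]
force: [0.3, 0.5, -0.5]
grip_width: 0.0498
grasp_force: 0.0
```

```bash
python3 m.py g2; python3 -c "
from h import *
print(plan((20,-106),183.2,.03)); print(env.get_obs()['qpos'].round(1))"
```

```text
t 4.9 rack [-108.8 -105.6] z 0.0314 rot [-179.8    0.2 -177.1] F [ 0.3  0.5 -0.5]
green [ 76.7 130.8] [96. 95.] yaw 1.1
orange [ -10.  -105.4] [89. 96.] yaw 12.4
(array([-3.22, -0.07,  0.04]), np.float64(-0.02))
[-15.3  11.5  31.6 117.5  -7.5  52.8 113.3]
```

Emit:
drive_tool(moves=[-0.5,0,0,0,50,-0.8,0,0,0,50,-1.1,0,0,0,50,-1.4,0,0,0,50,-1.7,0,0,0,50])

```text
time_s: 5.58
tool_pos: [0.5433, -0.1374, 0.0303]
tool_rot: [-180.0, -0.0, -176.8]
force: [-2.0, -0.0, -0.9]
grip_width: 0.0496
grasp_force: 1.0
```

Emit:
drive_tool(moves=[-0.3,0,0,0,50,-0.6,0,0,0,50,-0.9,0,0,0,50,-1.2,0,0,0,50,-1.4,0,0,0,50])

```text
time_s: 6.2
tool_pos: [0.5996, -0.1343, 0.0306]
tool_rot: [-180.0, 0.0, -176.8]
force: [-2.9, 0.1, 0.5]
grip_width: 0.0504
grasp_force: 1.3
```

Emit:
drive_tool(moves=[-0.05,0,0,0,50,-0.1,0,0,0,50,-0.15,0,0,0,50,-0.2,0,0,0,50,-0.2,0,0,0,50])

```text
time_s: 6.82
tool_pos: [0.6031, -0.1341, 0.0305]
tool_rot: [179.9, -0.4, -176.8]
force: [-11.7, 0.4, 8.0]
grip_width: 0.0502
grasp_force: 5.9
```

```bash
python3 -c "
from h import *
show()"
```

```text
t 6.83 rack [  18.4 -100.7] z 0.0305 rot [ 179.9   -0.4 -176.8] F [-11.7   0.4   8. ]
```

Emit:
drive_tool(moves=[0.8,0,0,0,50,0.8,0,-1.4,1,50,0.8,0,-2.8,2,50,-0.3,-1.0,-2.8,3,50,-1.4,-2.1,-2.8,4,50])

```text
time_s: 7.45
tool_pos: [0.671, -0.2138, 0.1458]
tool_rot: [179.7, 0.3, 143.1]
force: [1.1, 0.0, 0.6]
grip_width: 0.0499
grasp_force: 0.0
```

```bash
python3 m.py g3; python3 -c "
from h import *
print(plan((78,-190),93.2,.14)); print(env.get_obs()['qpos'].round(1))"
```

```text
t 7.45 rack [  81.7 -184. ] z 0.1458 rot [179.7   0.3 143.1] F [1.1 0.  0.6]
green [ 76.9 131.1] [97. 94.] yaw 1.1
orange [ 84.6 -97. ] [80. 55.] yaw 2.7
(array([ 0.15, -0.07,  0.01]), np.float64(4.94))
[-10.8  31.8  38.6  81.1 -19.7  73.5  81.5]
```

Emit:
drive_tool(moves=[0.1,0,0,1,50,0.15,-0.07,0,2,50,0.15,-0.07,0,3,50,0.15,-0.07,0,4,50,0.15,-0.07,0,4.94,50])

```text
time_s: 8.12
tool_pos: [0.6616, -0.2131, 0.1428]
tool_rot: [179.9, 0.0, 93.6]
force: [-0.0, 0.0, -0.5]
grip_width: 0.05
grasp_force: 0.0
```

```bash
python3 m.py g4; python3 -c "
from h import *
print(plan((78,-185),93.2,.03)); print(env.get_obs()['qpos'].round(1))"
```

```text
t 8.12 rack [  72.4 -182.9] z 0.1428 rot [179.9   0.   93.6] F [-0.   0.  -0.5]
green [ 77.  131.1] [97. 95.] yaw 1.2
orange [ 94.3 -95.4] [61. 53.] yaw 4.0
(array([-0.06,  0.13,  2.82]), np.float64(0.01))
[-17.8  33.1  48.5  83.3 -25.1  74.7  35.9]
```

View pics/g4.png

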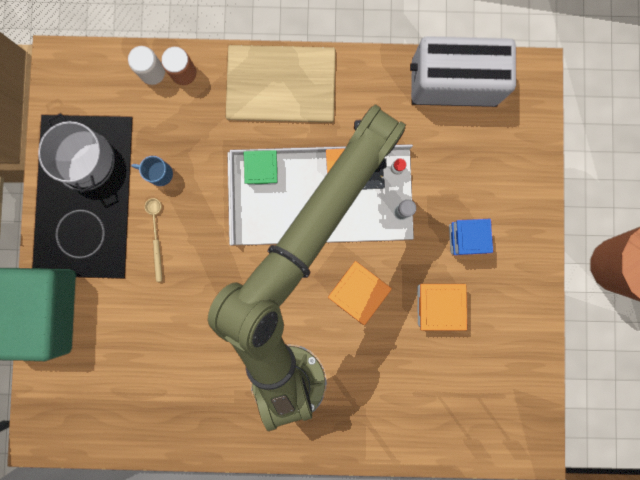

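The picture shows green against the rail at (261,167) and orange against the rail at (333,162). The gripper at (372,175) is clear on orange's right.

Emit:
drive_tool(moves=[-0.05,0.1,1.2,0,50,-0.05,0.1,2.4,0,50,-0.05,0.1,2.8,0,50,0.3,0.1,2.8,0,50,0.6,0.1,2.8,0,50])

```text
time_s: 8.8
tool_pos: [0.6643, -0.1892, 0.0326]
tool_rot: [179.9, 0.1, 93.8]
force: [0.2, -1.9, -1.3]
grip_width: 0.05
grasp_force: 0.9
```

Emit:
drive_tool(moves=[0.3,0,0,0,50,0.6,0,0,0,50,0.9,0,0,0,50,1.2,0,0,0,50,1.5,0,0,0,50])

```text
time_s: 9.43
tool_pos: [0.6594, -0.1285, 0.0308]
tool_rot: [180.0, 0.0, 93.8]
force: [0.2, -2.8, 1.8]
grip_width: 0.0498
grasp_force: 1.8
```

```bash
python3 m.py g5
```

```text
t 9.43 rack [ 75.  -98.3] z 0.0308 rot [180.    0.   93.8] F [ 0.2 -2.8  1.8]
green [ 77.  131.1] [97. 94.] yaw 1.2
orange [96.1 -7.3] [55. 41.] yaw 3.1
```

Emit:
drive_tool(moves=[0.3,0,0,0.05,50,0.6,0,0,0.05,50,0.9,0,0,0.05,50,1.2,0,0,0.05,50,1.5,0,0,0.05,50])

```text
time_s: 10.1
tool_pos: [0.655, -0.068, 0.0303]
tool_rot: [-180.0, -0.0, 93.3]
force: [0.7, -2.2, -0.0]
grip_width: 0.0498
grasp_force: 1.1
```

Emit:
drive_tool(moves=[0.2,0,0,0,50,0.4,0,0,0,50,0.6,0,0,0,50,0.8,0,0,0,50,0.9,0,0,0,50])

```text
time_s: 10.72
tool_pos: [0.653, -0.0324, 0.0303]
tool_rot: [-180.0, -0.0, 93.4]
force: [-0.4, -3.9, -3.5]
grip_width: 0.0499
grasp_force: 1.9
```

```bash
python3 m.py g6
```

```text
t 10.72 rack [73.9 -1.9] z 0.0303 rot [-180.    -0.    93.4] F [-0.4 -3.9 -3.5]
green [ 76.5 162.1] [96. 95.] yaw 1.4
orange [94.7 98.6] [55. 24.] yaw -1.8
```

Green is moving along; about 10 mm is left.

Emit:
drive_tool(moves=[0.1,0,0,0,50,0.2,0,0,0,50,0.25,0,0,0,50,0.3,0,0,0,50,0.35,0,0,0,50])

```text
time_s: 11.4
tool_pos: [0.652, -0.0248, 0.0308]
tool_rot: [-180.0, 0.4, 93.1]
force: [0.3, -13.5, -1.5]
grip_width: 0.0499
grasp_force: 6.8
```

```bash
python3 m.py g7
```

```text
t 11.4 rack [73.4  5.8] z 0.0308 rot [-180.     0.4   93.1] F [  0.3 -13.5  -1.5]
green [ 77.1 168.2] [94. 90.] yaw -1.4
orange [ 96.6 107.4] [52. 18.] yaw -1.4
```

Emit:
drive_tool(moves=[0.1,0,0,0,50,0.15,0,0,0,50,0.15,0,0,0,50])

```text
time_s: 11.82
tool_pos: [0.6519, -0.025, 0.0314]
tool_rot: [179.9, 0.8, 93.0]
force: [0.7, -20.0, -3.0]
grip_width: 0.0501
grasp_force: 10.3
```

Emit:
drive_tool(moves=[-0.3,0,0,0,50,-1.2,0,0,0,50,-1.6,0,-1.2,0,50,-1.6,-1.0,-2.4,0,50,-1.6,-2.4,-2.4,-1,50])

```text
time_s: 12.45
tool_pos: [0.5632, -0.0822, 0.1308]
tool_rot: [179.5, 0.1, 103.6]
force: [-1.0, -0.7, 0.2]
grip_width: 0.05
grasp_force: 0.0
```

```bash
python3 m.py g8; python3 -c "
from h import *
print(plan((-110,40),183.2,.14),plan((-110,-100),183.2,.14)); print(env.get_obs()['qpos'].round(1))"
```

```text
t 12.45 rack [-18.5 -46.6] z 0.1308 rot [1.795e+02 1.000e-01 1.036e+02] F [-1.  -0.7  0.2]
green [ 77.1 168.2] [94. 90.] yaw -1.4
orange [75.5 68.8] [98. 96.] yaw -1.4
(array([ 2.49, -1.55, -0.32]), np.float64(-7.94)) (array([-0.95, -2.19, -0.35]), np.float64(-7.94))
[-38.8  15.7  52.  104.6 -13.9  66.7  31.6]
```

View pics/g8.png

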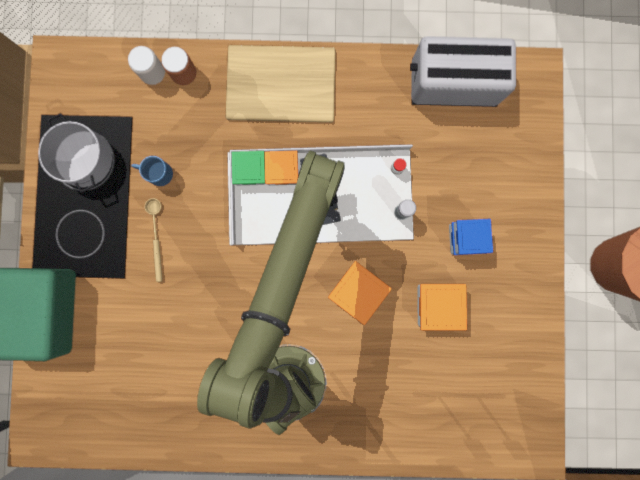

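The row at (248,167) and (281,167) is closed up and near the rail. I'll do one confirming press towards the rail with the fingers open, one finger centred on each box.

Emit:
drive_tool(moves=[0.5,-0.2,-0.2,-1,87,1.0,-0.4,-0.2,-2,87,1.5,-0.6,-0.2,-3,87,2.0,-0.8,-0.2,-4,87,2.5,-1.0,-0.2,-5,87])

```text
time_s: 13.12
tool_pos: [0.4977, 0.008, 0.1352]
tool_rot: [179.8, -0.1, 153.7]
force: [0.1, -0.5, -0.2]
grip_width: 0.0854
grasp_force: 0.0
```

```bash
python3 -c "
from h import *
show();print(plan((-40,119),183.2,.10)); print(env.get_obs()['qpos'].round(1))"
```

```text
t 13.12 rack [-78.9  47.1] z 0.1352 rot [ 1.798e+02 -1.000e-01  1.537e+02] F [ 0.1 -0.5 -0.2]
(array([0.04, 2.04, 0.89]), np.float64(-2.95))
[-45.8   3.4  43.7 112.1  -2.8  65.4  62.7]
```

Emit:
drive_tool(moves=[0,0.7,0.2,-1,87,0,1.4,0.5,-2,87,0.04,2.04,0.9,-2.95,87,0.04,2.04,1.8,-2.95,87,0.04,2.04,2.62,-2.95,87])

```text
time_s: 13.75
tool_pos: [0.5332, 0.0818, 0.0291]
tool_rot: [179.8, 0.0, -177.1]
force: [0.3, -0.0, 0.2]
grip_width: 0.0872
grasp_force: 0.0
```

```bash
python3 -c "
from h import *
show();print(plan((16,119),183.2,.03)); print(env.get_obs()['qpos'].round(1))"
```

```text
t 13.75 rack [-39.3 118.8] z 0.0291 rot [ 179.8    0.  -177.1] F [ 0.3 -0.   0.2]
(array([-1.38,  0.01, -0.02]), np.float64(-0.03))
[-43.9  17.9  37.1 111.9 -13.4  54.4  92.7]
```

Emit:
drive_tool(moves=[-0.5,0,0,-0.03,87,-1.0,0,0,-0.03,87,-1.2,0,0,-0.03,87,-1.35,0,0,-0.03,87,-1.45,0,0,-0.03,87])

```text
time_s: 14.38
tool_pos: [0.5901, 0.0822, 0.0298]
tool_rot: [179.9, -0.1, -176.9]
force: [-3.3, -0.1, 1.5]
grip_width: 0.0871
grasp_force: 1.9
```

Emit:
drive_tool(moves=[-0.05,0,0,0,87,-0.1,0,0,0,87,-0.15,0,0,0,87,-0.2,0,0,0,87,-0.2,0,0,0,87])

```text
time_s: 15.0
tool_pos: [0.5915, 0.082, 0.0288]
tool_rot: [179.9, -0.9, -176.9]
force: [-20.4, -0.9, 14.6]
grip_width: 0.0868
grasp_force: 10.2
```

```bash
python3 -c "
from h import *
show()"
```

```text
t 15.0 rack [ 18.9 115.7] z 0.0288 rot [ 179.9   -0.9 -176.9] F [-20.4  -0.9  14.6]
```

Emit:
drive_tool(moves=[0.3,0,0,0,87,1.4,0,0,0,87,2.6,0,-0.5,0,87,3.0,-0.8,-1.8,0,87,3.0,-1.6,-2.8,0,87])

```text
time_s: 15.62
tool_pos: [0.482, 0.0117, 0.1432]
tool_rot: [179.9, 0.1, -176.8]
force: [1.6, -0.1, 0.7]
grip_width: 0.0871
grasp_force: 0.0
```

```bash
python3 m.py g9; python3 -c "
import cv2
p=cv2.imread('pics/g9.png')[135:255,215:425]; cv2.imwrite('pics/g9c.png',cv2.resize(p,None,fx=3.5,fy=3.5,interpolation=cv2.INTER_CUBIC))"
```

```text
t 15.62 rack [-94.3  51.6] z 0.1432 rot [ 1.799e+02  1.000e-01 -1.768e+02] F [ 1.6 -0.1  0.7]
green [ 77.1 168.2] [94. 90.] yaw -1.4
orange [77.1 68.8] [94. 97.] yaw -1.6
```

View pics/g9c.png

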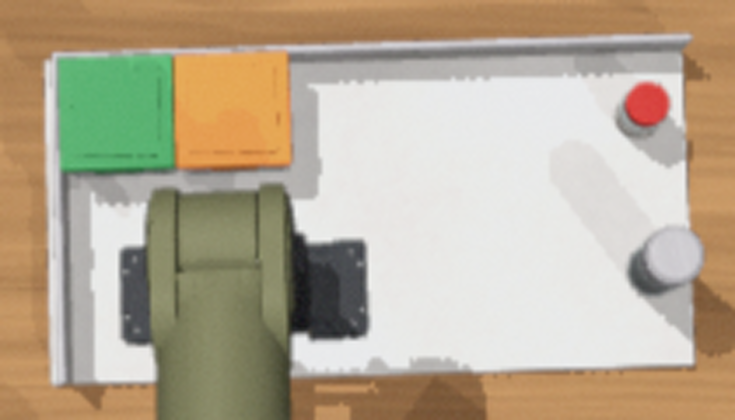

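The crop shows green (115,112) in the far-left corner and orange (232,108) against it. Both are flush with the rail, and the gripper is clear of everything.

```bash
python3 -c "
from cell import env
print(env.sign_off())"
```

```text
the job is handed in; nothing more can be done
None
```

I pushed both containers flush to the back rail, with green at the end stop and orange closed up against it, and handed the job in at about 16 s; the system gave no verdict.

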